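# Nest the clean beakers and hold the bath lid open

## Robot

A 6-joint arm with a two-finger parallel gripper is mounted at the origin on the work surface. World frame = base frame: x ahead of the robot, y to its left, z up, the work surface at z = 0. Lengths are in m, angles in rad, forces in N, time in s.
With the tool pointing down it reaches from about 0.325 to 0.85 m from the base axis. Payload 4.4 kg.
Tool frame: the origin (TCP) lies at the very end of the fingers, on their centre line; the grasp point (between the pads) lies 19 mm behind it (manip.grip_point_offset is the distance from the TCP to the grasp point, in m); x points along the fingers, y is the direction in which the jaws open and shut, and the axes are right-handed (so a half turn about x gives the same grasp; the last joint's range is limited). The gripper opens to 94 mm and grips with 3 to 60 N. Pads are 16 mm wide; open, the fingers measure 119 mm over their backs; the gripper's body (75 mm by 177 mm) begins 78 mm behind the grasp point.
Start: joints at [-1.302, 0.207, 1.542, -0, 1.393, -0.15], TCP at [0.234, -0.525, 0.205] pointing down, gripper open.
Joint ranges: [-2.73, 2.73], [-0.86, 2.22], [0.23, 2.46], [-1.11, 4.25], [0.08, 2.63], [-2.82, 2.82]. Speed limits (rad/s): [2.79, 2.79, 3.14, 3.14, 3.14, 3.14].

## Interface

Orientations are given as a unit quaternion [x, y, z, w].
In Python, from station import manip gives the robot as it stands. Calls block until the motion is done:
- manip.move_to(position, orientation): joint-space move of the TCP to a pose.
- manip.move_straight(position, ori=None, speed=0.15, threshold=None): straight line of the TCP; ori=None keeps the orientation; speed is the mean speed in m/s. With threshold (N) it stops when the force on the tool has changed by that much, and returns True; else False.
- manip.movej(angles): joint-space move.
- manip.gripper_to(opening, effort=None): opening from 0.0 (shut) to 1.0 (fully open); effort is the grip in N (None keeps the last); returns when the fingers have stopped.
- manip.sleep(seconds).
- manip.inverse_kinematics(position, orientation): joint angles nearest the present ones, or None.
- manip.sense(): the state.
- manip.snapshot(name): name is "scene" or "top" or "wrist"; returns a dict with "frame" (400x640x3 uint8, red, green, blue), "range_z" (400x640 float32, m along the optical axis (not along the pixel's ray), 0 where there is no reading), "fx", "fy", "cx", "cy" (pixels), "extrinsics" (4x4, takes a point from world to camera coordinates). Camera axes: x right, y down, z forward; pixel columns grow to the right and rows downward; lengths in m; the calibration is good to about 2 mm. A picture is of the moment at which its call begins.
A pose or a line that the arm cannot do raises manip.IKError and nothing moves.
- manip.finish_job(): hands the job in, once; it reports no verdict.
Trained networks look in a picture, given as the dict that the camera call returned (one of the last four; its "shot" number tells which), for a name from the list of things; names that differ only in an ending like _2 or _b are one class to them, and where a whole thing is asked for, a point or a joint stands for the part that bears it (a point fixed in the world has none). Each returns a list of dicts, best first, with "confidence" (0 to 1); they miss things now and then, are a little off and sometimes report something else, mostly with a low value. They report only what shows in the picture. A call takes as long as a camera call. They do not tell look-alikes from the thing itself.
- manip.masks_of(picture, name): "mask" (400x640 bool, what is visible of it) and "at" ([column, row] as shares, 0 to 1, of the picture: columns of its width, rows of its height, amid what is visible of it).
- manip.landmark_of(picture, name): "at" ([column, row] as shares, 0 to 1, of the picture: columns of its width, rows of its height: a listed point, or the origin of a listed thing).
The state is a dict: "t": time; "qpos": joint angles; "joint_vel": joint speeds; "joint_efforts": joint torques, N m; "eef_pos": TCP position; "orientation": TCP orientation; "force": force on the tool from outside, world axes, zero at the start; "moment": the same for the moment, N m; "opening": opening from 0.0 (shut) to 1.0 (fully open).
Only numpy, scipy, OpenCV 4.12 (cv2) and the standard library are available. Lean on these libraries where they do the work, as an engineer would, in place of code of your own. Each camera call takes 0.05 s, during which the arm holds its last target.

## Task

Three steel beakers are going into the cleaning bath: first nest them mouth-down on the bench, the middle one over the smallest and the largest over both, with every mouth flat on the bench, and let go. Then lift the bath's lid by its bar handle to 60 degrees from shut (within about 5 degrees) and finish while still holding it there in the fingers, so that a colleague can load them; it falls shut if let go. Leave everything else on the bench where it is.

Things in the scene. Friction and masses are not known exactly. Their poses are not given: they have to be found in the camera images.
- beaker_small: the smallest of three plain steel beakers, standing mouth-down like a cap: a straight round cylinder 36 mm outside diameter, 52 mm tall, wall 2.5 mm, closed flat end (3 mm) on top. Origin at the centre of its open mouth (on the bench while it stands), z axis up towards the closed end
- beaker_medium: the middle of three plain steel beakers, standing mouth-down like a cap: a straight round cylinder 52 mm outside diameter, 66 mm tall, wall 2.5 mm, closed flat end (3 mm) on top. Origin at the centre of its open mouth (on the bench while it stands), z axis up towards the closed end
- beaker_large: the largest of three plain steel beakers, standing mouth-down like a cap: a straight round cylinder 68 mm outside diameter, 80 mm tall, wall 2.5 mm, closed flat end (3 mm) on top. Origin at the centre of its open mouth (on the bench while it stands), z axis up towards the closed end
- bath: cleaning bath, an open-topped steel box fixed to the bench, 200 (its x) x 260 (its y) x 110 mm high without the lid; origin at the centre of its underside, x axis pointing away from its control panel (front) towards the lid's hinge, z up
- lid_handle (a point): middle of the lid's bar handle: a round steel bar 100 mm long parallel to the hinge (bath's y), its centre line 35 mm above the lid's upper face; with the lid shut it lies 170 mm in front of the hinge line and 43 mm above it, so 153 mm above the bench. The bar has a post to the lid near each end and is 11 mm thick; a gripper may keep pointing down while the bar turns between its fingers
- lid_hinge (a point): middle of the lid's hinge line, at the top of the bath's far edge, 110 mm above the bench, parallel to the bath's y axis
- lid (a joint): angle of the aluminium lid (200 x 260 x 8 mm, about 0.3 kg, free hinge at the bath's far edge): 0 shut, grows as its front edge rises and swings towards the hinge side, 1.047 is 60 degrees; it falls shut from anything below about 1.5 when let go
- dish: covered glass dish, a flat disc 60 mm across, 14 mm high; leave alone. Origin under its centre
- reagent: amber glass bottle, 44 mm across, 85 mm tall; leave alone. Origin under its centre
- slide_box: closed wooden slide box 85 x 100 x 32 mm; leave alone. Origin under its centre
- pen: white and black marker pen lying on the bench, 110 mm long (its x), 11 mm thick; leave alone. Origin under its middle
- mouse: computer mouse 100 x 58 x 30 mm; leave alone. Origin under its centre
- mug: white mug 76 mm across, 90 mm tall, handle to its y; leave alone. Origin under its centre
- reel: black film reel lying flat, 110 mm across, 15 mm high; leave alone. Origin under its centre
Not all that is in view belongs to the job. What is shaped like the beaker_large but blue or turquoise is not meant.

How it is judged:
By the outcome, as a careful person would: the job done as asked, in the order asked, and still so for the second after the job is handed in, while the arm keeps its last pose, push and grip.
It also fails if it takes over 72 s, if anything falls off the work surface, if the arm or the gripper's body presses on something with over 40 N, if the wrist force passes 120 N, or if a joint passes its speed limit or range.

## Working session

There is one attempt and no reset: what is moved stays moved. The work goes in short steps, each a Python script; the robot and the scene stay as the last script left them, time stands still between calls to the robot, and variables do not carry over. Pictures are saved under pics/ and viewed, and the job is handed in when it is done.

```bash
ls; mkdir -p pics
python3 - <<'E'
from station import manip
import cv2
print(manip.sense())
for n in ["scene","top","wrist"]:
    p=manip.snapshot(n); cv2.imwrite(f"pics/{n}0.png",p["frame"][:,:,::-1]); print(n,p["fx"],p["cx"],p["cy"],p["extrinsics"].round(3).tolist())
E
```

```text
pics
{'t': 0.0, 'qpos': array([-1.30151846e+00,  2.07430112e-01,  1.54290181e+00, -2.38003047e-05,
        1.39346067e+00, -1.50490245e-01]), 'joint_vel': array([-0.00025575, -0.00078033, -0.00028825, -0.00060095, -0.00018086,
        0.0010409 ]), 'joint_efforts': array([ 8.67305807e-04, -3.70871902e+01, -2.81413901e+01,  7.00569875e-02,
        3.63075407e-02, -1.63915743e-04]), 'eef_pos': array([ 0.23411938, -0.52433054,  0.20430977]), 'orientation': array([-0.69153421, -0.14810053,  0.69164308, -0.14654866]), 'force': array([ 0.08103008,  0.28960117, -0.54379091]), 'moment': array([ 0.10008406,  0.01126718, -0.06833234]), 'opening': 1.000894204702312}
scene 410.5028250619964 316.19361053651875 202.9647105578175 [[0.733, 0.68, 0.009, -0.381], [0.482, -0.511, -0.712, -0.202], [-0.48, 0.526, -0.702, 1.574], [0.0, 0.0, 0.0, 1.0]]
top 512.4970509349462 323.1334980533254 193.97653401692568 [[-0.015, -1.0, -0.005, -0.029], [-0.998, 0.015, -0.069, 0.554], [0.069, 0.004, -0.998, 1.582], [0.0, 0.0, 0.0, 1.0]]
wrist 308.3467537258239 317.36128320375263 200.97621198062973 [[0.406, -0.914, -0.002, -0.574], [-0.882, -0.393, 0.26, -0.026], [-0.239, -0.104, -0.966, 0.391], [0.0, 0.0, 0.0, 1.0]]
```

View pics/scene0.png

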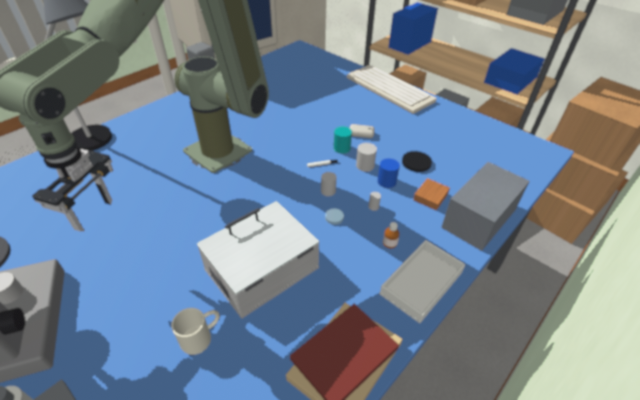

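View pics/top0.png

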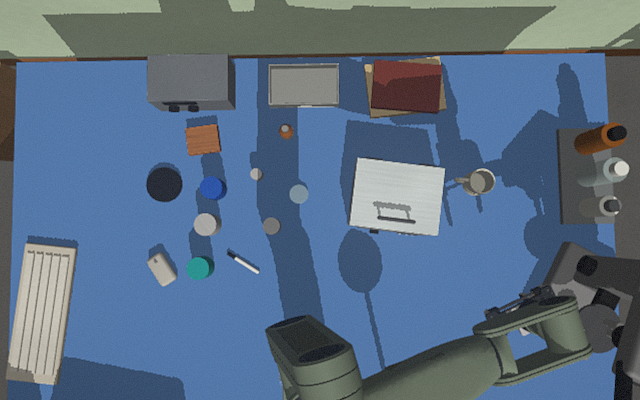

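View pics/wrist0.png

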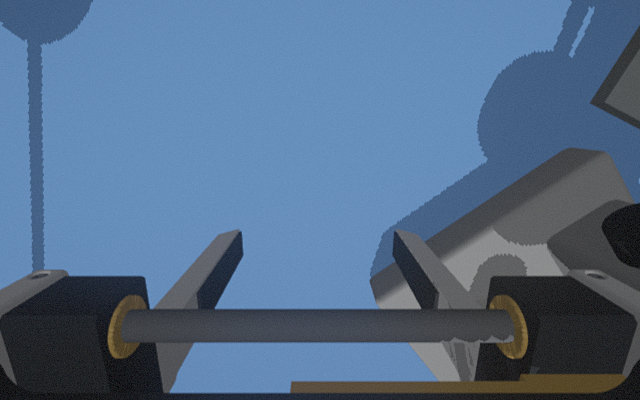

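Top view: the three plain steel cylinders are at (207,224), (272,226) and (256,174). The blue (211,188) and turquoise (200,268) ones are look-alikes. The dish is at (299,194) and the lid handle at (394,214).

```bash
cat > h.py <<'E'
import numpy as np, cv2
from station import manip
def world(p,u,v,z=None):
    "pixel -> world, by depth or on the plane z"
    E=p["extrinsics"]; R,t=E[:3,:3],E[:3,3]
    d=np.array([(u-p["cx"])/p["fx"],(v-p["cy"])/p["fy"],1.0])
    c=-R.T@t; r=R.T@d
    if z is None: return c+r*p["range_z"][int(round(v)),int(round(u))]
    return c+r*(z-c[2])/r[2]
def cloud(p):
    v,u=np.mgrid[0:400,0:640]; Z=p["range_z"]
    P=np.stack([(u-p["cx"])/p["fx"]*Z,(v-p["cy"])/p["fy"]*Z,Z],-1)
    E=p["extrinsics"]; return (P-E[:3,3])@E[:3,:3]
def topcap(p,mask,h,tol=.006):
    "centre of closed end at height h from depth points in mask"
    W=cloud(p); m=mask&(p["range_z"]>0)&(abs(W[...,2]-h)<tol)
    Q=W[m][:,:2].astype(np.float32)
    (c,r)=cv2.minEnclosingCircle(Q)
    return Q.mean(0),np.array(c),r,len(Q),np.median(W[m][:,2])
H=dict(beaker_small=.052,beaker_medium=.066,beaker_large=.080)
E
python3 - <<'E'
from h import *
for cam in ["top","scene"]:
    p=manip.snapshot(cam)
    for n in ["beaker_small","beaker_medium","beaker_large","lid"]:
        for d in manip.masks_of(p,n):
            m=d["mask"]; u,v=d["at"][0]*640,d["at"][1]*400
            W=cloud(p)[m&(p["range_z"]>0)]
            print(cam,n,round(d["confidence"],2),round(u),round(v),m.sum(),np.median(W,0).round(3),np.percentile(W[:,2],95).round(3),p["frame"][m].mean(0).round())
            if n in H:
                try: print("   ",topcap(p,m,np.percentile(W[:,2],90)))
                except Exception as e: print(e)
    for n in ["lid_handle","lid_hinge","bath"]:
        for d in manip.landmark_of(p,n):
            u,v=d["at"][0]*640,d["at"][1]*400
            print(cam,n,round(d["confidence"],2),u,v,world(p,u,v,dict(lid_handle=.153,lid_hinge=.11,bath=0)[n]).round(4))
p=manip.snapshot("top")
f=p["frame"][100:300,130:330]; cv2.imwrite("pics/crop1.png",cv2.resize(f[:,:,::-1],(600,600),interpolation=cv2.INTER_CUBIC))
f=p["frame"][140:260,330:460]; cv2.imwrite("pics/crop2.png",cv2.resize(f[:,:,::-1],(650,600),interpolation=cv2.INTER_CUBIC))
E
```

```text
top beaker_large 0.69 208 227 504 [0.464 0.312 0.079] 0.085 [149. 149. 149.]
    (array([0.46556076, 0.31682223], dtype=float32), array([0.46559012, 0.31706166]), 0.034167785197496414, 286, np.float64(0.08121633881664288))
top beaker_large 0.61 196 269 517 [0.337 0.332 0.079] 0.085 [ 41. 128. 128.]
    (array([0.33508858, 0.33840713], dtype=float32), array([0.334252  , 0.33938494]), 0.034412678331136703, 300, np.float64(0.08133183777772016))
top beaker_large 0.56 218 188 460 [0.575 0.292 0.079] 0.085 [ 44.  79. 152.]
    (array([0.574472, 0.298455], dtype=float32), array([0.57604885, 0.29761806]), 0.032651375979185104, 252, np.float64(0.0817581225446126))
top lid 0.75 399 196 5947 [ 0.539 -0.255  0.118] 0.125 [186. 192. 189.]
top lid_handle 0.78 389.82399999999996 220.67999999999998 [ 0.4651 -0.2269  0.153 ]
top lid_hinge 0.88 397.63199999999995 162.68 [ 0.6366 -0.2594  0.11  ]
top bath 0.6 391.42400000000004 198.8 [ 0.5363 -0.2527  0.    ]
top bath 0.39 473.472 182.48 [ 0.5841 -0.5131  0.    ]
scene beaker_small 0.77 371 197 183 [0.627 0.16  0.04 ] 0.055 [138. 141. 146.]
    (array(
[... 384 characters left out ...]
343 140 427 [0.351 0.323 0.06 ] 0.082 [ 31. 135. 135.]
    (array([0.34143177, 0.3377641 ], dtype=float32), array([0.34008983, 0.33981934]), 0.03466916084289551, 152, np.float64(0.08014526376889164))
scene beaker_large 0.79 367 156 492 [0.479 0.302 0.062] 0.083 [152. 154. 155.]
    (array([0.4697214 , 0.31827137], dtype=float32), array([0.46759722, 0.31925488]), 0.03616771847009659, 188, np.float64(0.08066450847042707))
scene lid 0.72 257 243 5933 [ 0.546 -0.264  0.12 ] 0.123 [213. 219. 217.]
scene lid_handle 0.68 245.56799999999998 217.72 [ 0.4761 -0.2372  0.153 ]
scene lid_hinge 0.77 281.216 265.0 [ 0.6363 -0.2598  0.11  ]
scene bath 0.72 261.88800000000003 268.52 [ 0.5411 -0.2535  0.    ]
```

View pics/crop1.png

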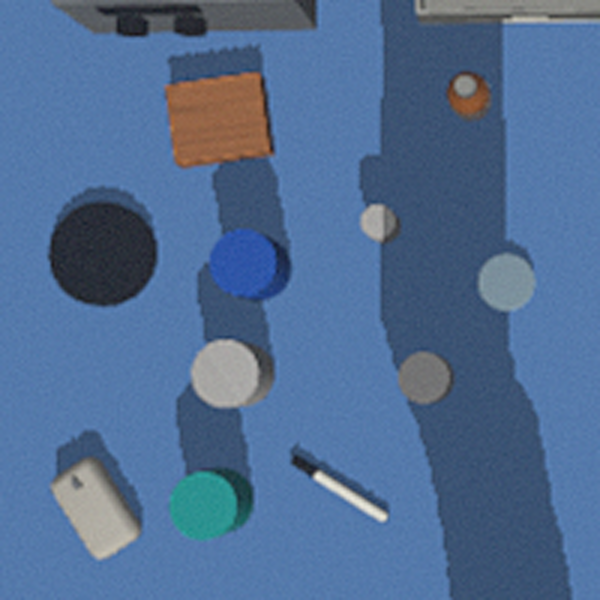

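View pics/crop2.png

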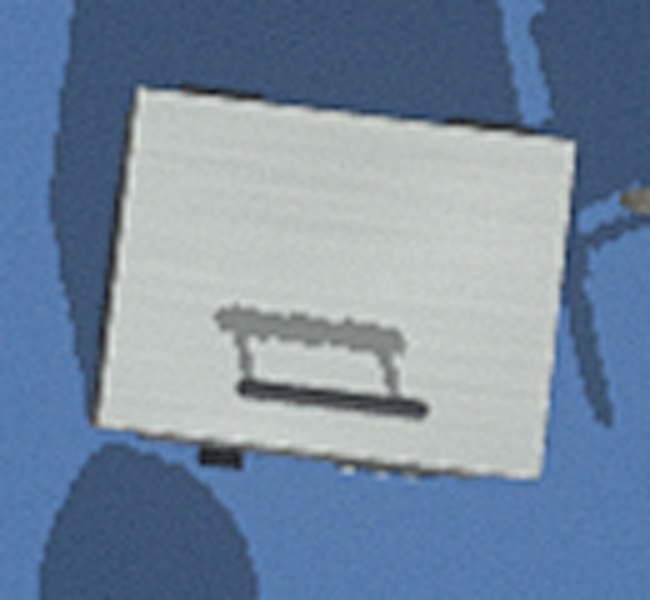

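Listing what could be mistaken, in top pixels:
- **beaker_large:** steel-grey (205,224) is my choice. Blue (211,188) and turquoise (200,268) are decoys.
- **beaker_medium:** (271,226), grey in shadow.
- **beaker_small:** (256,174).

The crop confirms that the one at (205,224) is plain steel. Next I'll take a close wrist view.

```bash
cat >> h.py <<'E'
from scipy.spatial.transform import Rotation as Ro
def down(a):
    "tool pointing down, jaw axis at angle a in the world xy plane"
    x=np.array([0,0,-1.]); y=np.array([np.cos(a),np.sin(a),0]); z=np.cross(x,y)
    return Ro.from_matrix(np.stack([x,y,z],1)).as_quat()
def best(pos,a):
    "of a and a+pi the one with the least last-joint travel"
    q0=manip.sense()["qpos"]; o=[]
    for b in (a,a+np.pi):
        q=manip.inverse_kinematics(pos,down(b))
        if q is not None: o.append((abs(np.array(q)-q0).max(),b))
    return down(min(o)[1])
E
python3 - <<'E'
from h import *
pos=[0.44,0.16,0.30]
o=best(pos,np.pi/2); manip.move_to(pos,o); manip.sleep(.2)
s=manip.sense(); print(s["t"],s["qpos"].round(2),s["eef_pos"],s["force"])
p=manip.snapshot("wrist"); cv2.imwrite("pics/w1.png",p["frame"][:,:,::-1])
np.savez("w1.npz",**{k:p[k] for k in p})
print((-p["extrinsics"][:3,:3].T@p["extrinsics"][:3,3]).round(3))
E
```

```text
3.7583 [ 0.16 -0.09  1.66 -0.    1.57 -1.41] [0.4402041  0.15950843 0.29988888] [0.29547193 0.02943542 0.30919771]
[0.365 0.16  0.479]
```

View pics/w1.png

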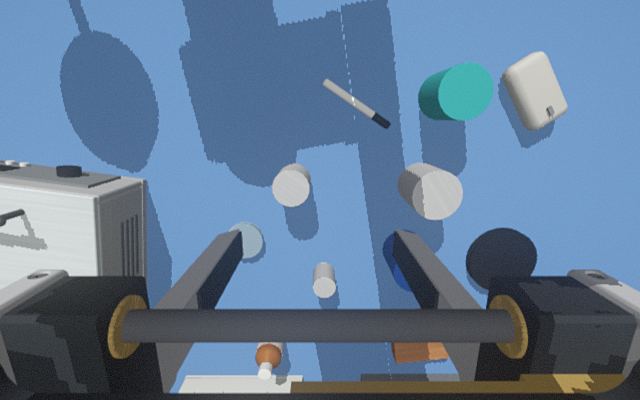

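The wrist view shows all three: medium (291,185), large (433,192) and small (324,282). I'll fit the closed ends by depth.

```bash
cat >> h.py <<'E'
R_=dict(beaker_small=.018,beaker_medium=.026,beaker_large=.034)
def fit(p,n,guess,sd=None):
    "fit the disc of known radius to the cap depth points (trimmed), start from guess"
    from scipy.optimize import minimize
    W=cloud(p); m=(p["range_z"]>0)&(np.hypot(W[...,0]-guess[0],W[...,1]-guess[1])<R_[n]+.015)
    tall=m&(W[...,2]>H[n]-.008)&(W[...,2]<H[n]+.012)
    Q=W[tall][:,:2]; r=R_[n]
    c0=cv2.minEnclosingCircle(Q.astype(np.float32))[0]
    f=lambda c: np.maximum(np.hypot(*(Q-c).T)-r+.0005,0).sum()+1e-3*np.hypot(*(Q.mean(0)-c))*len(Q)
    c=minimize(f,Q.mean(0),method="Nelder-Mead").x
    return c.round(4),Q.mean(0).round(4),np.array(c0).round(4),len(Q),W[tall][:,2].mean().round(4)
E
python3 - <<'E'
from h import *
p=dict(np.load("w1.npz"))
G=dict(beaker_small=(.62,.17),beaker_medium=(.465,.122),beaker_large=(.466,.317))
for n in G: print("wrist",n,*fit(p,n,G[n]))
t=manip.snapshot("top")
for n in G:
    try: print("top",n,*fit(t,n,G[n]))
    except Exception as e: print(n,e)
s=manip.snapshot("scene")
for n in G: print("scene",n,*fit(s,n,G[n]))
cv2.imwrite("pics/t1.png",t["frame"][:,:,::-1])
E
```

```text
wrist beaker_small [0.617  0.1693] [0.6158 0.1692] [0.6174 0.1696] 411 0.0508
wrist beaker_medium [0.4571 0.1226] [0.4564 0.1227] [0.4571 0.1225] 1099 0.0653
wrist beaker_large [0.4644 0.3188] [0.4634 0.3181] [0.4649 0.3189] 2012 0.0793
top beaker_small [0.6193 0.1684] [0.6192 0.1682] [0.6188 0.1687] 103 0.0511
top beaker_medium [0.4589 0.1007] [0.4589 0.1007] [0.4584 0.1033] 30 0.0659
top beaker_large [0.4964 0.3223] [0.4964 0.3223] [0.4959 0.3217] 9 0.0813
scene beaker_small [0.6219 0.1688] [0.6232 0.1669] [0.6196 0.1697] 88 0.0516
scene beaker_medium [0.4617 0.1227] [0.4632 0.1213] [0.4603 0.1225] 154 0.0657
scene beaker_large [0.469 0.319] [0.4702 0.3166] [0.4663 0.3207] 206 0.0797
```

Relative positions agree between cameras to under 1 mm. I'll grasp the medium beaker, jaws along y.

Run:
```python
from h import *
x,y=.4585,.1226
o=best([x,y,.12],np.pi/2); manip.move_to([x,y,.11],o)
print(manip.move_straight([x,y,.036],speed=.15,threshold=12))
print(manip.sense()["eef_pos"],manip.sense()["force"])
manip.gripper_to(0.4,effort=20)
s=manip.sense();print(s["opening"]*94,s["t"])
manip.move_straight([x,y,.125],speed=.2)
s=manip.sense();print(s["opening"]*94,s["force"])
manip.move_straight([x+.160,.1692,.125],speed=.2)
manip.sleep(.2)
p=manip.snapshot("wrist"); cv2.imwrite("pics/w2.png",p["frame"][:,:,::-1])
t=manip.snapshot("scene"); cv2.imwrite("pics/s2.png",cv2.resize(t["frame"][120:260,280:460,::-1],(720,560)))
print(manip.sense()["t"],manip.sense()["eef_pos"])
```

```text
False
[0.46000591 0.12291885 0.03737191] [0.23254032 0.61046462 0.61717105]
52.45911171497025 6.075
52.56204089257125 [ 0.4370396  0.5046458 -1.2925934]
7.95 [0.61809171 0.16909083 0.12532181]
```

View pics/w2.png

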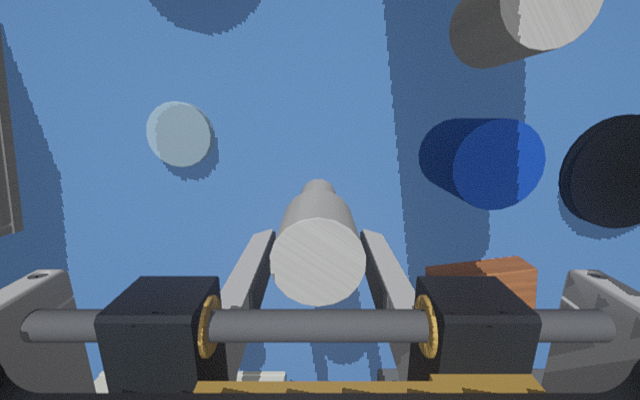

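View pics/s2.png

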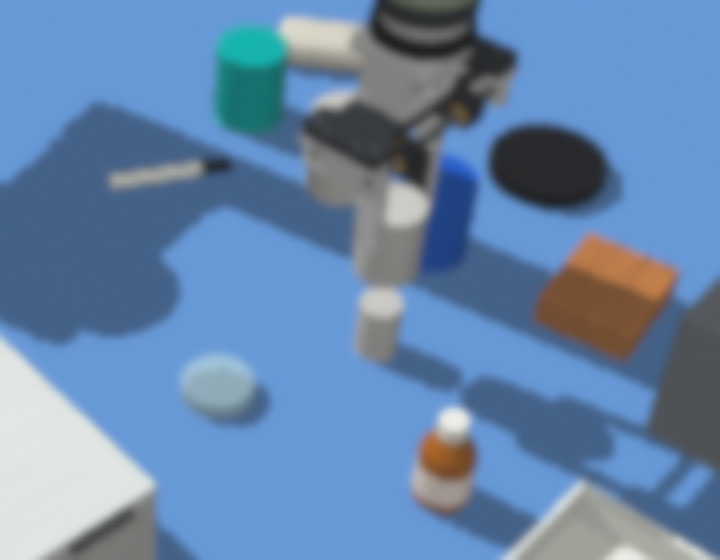

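The medium beaker is held straight above the small one. I'll check the held cap's centre against the small one's before lowering.

Run:
```python
from h import *
for cam in ["wrist","scene"]:
    p=manip.snapshot(cam)
    H["beaker_medium"]=.066+.089; H["beaker_small"]=.052
    for n in ["beaker_medium","beaker_small"]:
        try: print(cam,n,*fit(p,n,(.618,.169)))
        except Exception as e: print(cam,n,e)
print(manip.sense()["eef_pos"])
```

```text
wrist beaker_medium [0.6162 0.1689] [0.615  0.1689] [0.6092 0.169 ] 8111 0.155
wrist beaker_small [0.6012 0.1696] [0.6012 0.1696] [0.603  0.1691] 23 0.047
scene beaker_medium [0.6223 0.1657] [0.627  0.1665] [0.6202 0.1696] 174 0.1561
scene beaker_small [0.6224 0.1685] [0.6234 0.1669] [0.6223 0.17  ] 84 0.0516
[0.61832347 0.16912889 0.12534831]
```

Run:
```python
from h import *
x,y=.6185,.1692
print(manip.move_straight([x,y,.050],speed=.15,threshold=8), manip.sense()["eef_pos"])
print(manip.move_straight([x,y,.032],speed=.03,threshold=5))
s=manip.sense(); print(s["eef_pos"],s["force"],s["t"])
```

```text
False [0.61901615 0.16927423 0.05043427]
True
[0.61876622 0.16923669 0.03576564] [ 0.13805558 -0.50961647  2.75310718] 9.2
```

Run:
```python
from h import *
manip.gripper_to(0.85)
x,y=.6185,.1692
manip.move_straight([x,y,.17],speed=.25)
p=[.46,.26,.25]
manip.move_to(p,best(p,np.pi/2)); manip.sleep(.2)
p=manip.snapshot("wrist"); cv2.imwrite("pics/w3.png",p["frame"][:,:,::-1])
for n,g in [("beaker_medium",(.618,.169)),("beaker_large",(.4655,.319))]: print(n,*fit(p,n,g))
print(manip.sense()["t"],manip.sense()["eef_pos"])
```

```text
beaker_medium [0.6164 0.1695] [0.6114 0.1718] [0.6168 0.1693] 866 0.0649
beaker_large [0.4643 0.319 ] [0.4635 0.3188] [0.4645 0.319 ] 2639 0.0794
11.5833 [0.46063356 0.25919625 0.24891556]
```

View pics/w3.png

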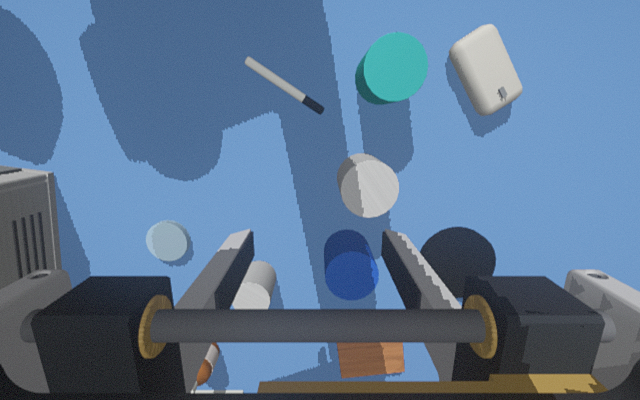

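Medium is nested: cap at 64.9 mm, mouth on the bench. Now the large steel one at (368,187) in this view.

Run:
```python
from h import *
x,y=.4655,.319
manip.gripper_to(1.0)
manip.move_to([x,y,.13],best([x,y,.13],np.pi/2))
print(manip.move_straight([x,y,.046],speed=.12,threshold=10))
manip.sleep(.1);print(manip.sense()["eef_pos"],manip.sense()["force"])
manip.gripper_to(0.6,effort=25)
s=manip.sense();print(s["opening"]*94,s["t"],s["eef_pos"])
manip.move_straight([x,y,.165],speed=.2)
manip.move_straight([x+.1520,.1694,.165],speed=.2)
manip.sleep(.2)
s=manip.sense();print(s["opening"]*94,s["t"],s["eef_pos"])
H["beaker_large"]=.08+.119
for cam in ["wrist","scene"]:
    p=manip.snapshot(cam); cv2.imwrite(f"pics/{cam}4.png",p["frame"][:,:,::-1])
    for n in ["beaker_large","beaker_medium"]:
        try: print(cam,n,*fit(p,n,(.618,.169)))
        except Exception as e: print(cam,n,e)
```

```text
False
[0.46662497 0.31948336 0.04736388] [-0.21221237  0.20356261  0.12973067]
68.75522917037392 14.1 [0.46561745 0.31911952 0.04621324]
69.06661887924648 16.2583 [0.61687709 0.17037376 0.16514978]
wrist beaker_large [0.6138 0.1704] [0.6116 0.1703] [0.6081 0.1701] 12864 0.1987
wrist beaker_medium [0.5928 0.168 ] [0.5928 0.168 ] [0.5942 0.1671] 24 0.0617
scene beaker_large [0.6222 0.1658] [0.6282 0.1681] [0.6213 0.1691] 268 0.1997
scene beaker_medium [0.6219 0.1689] [0.623  0.1674] [0.6203 0.1687] 164 0.0659
```

View pics/scene4.png

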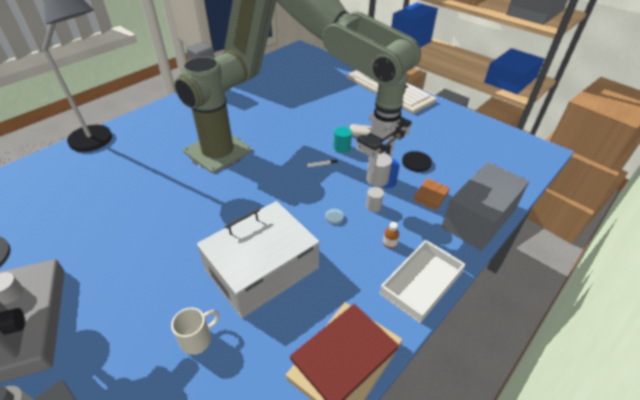

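View pics/wrist4.png

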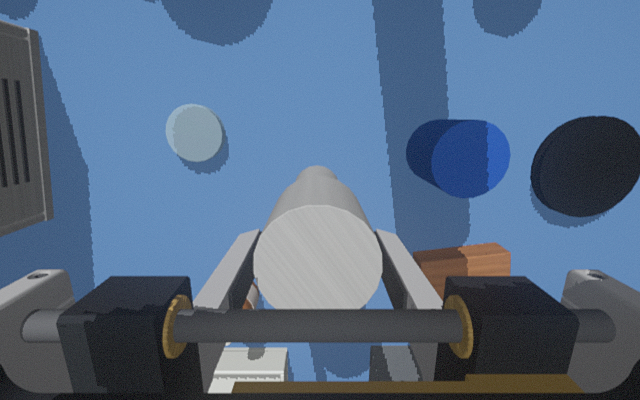

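Run:
```python
from h import *
x,y=.6182,.1692
print(manip.move_straight([x,y,.128],speed=.12), manip.sense()["eef_pos"])
print(manip.move_straight([x,y,.060],speed=.08,threshold=6)); s=manip.sense(); print(s["eef_pos"],s["force"])
print(manip.move_straight([x,y,.042],speed=.03,threshold=5))
s=manip.sense(); print(s["eef_pos"],s["force"],s["t"])
```

```text
False [0.61772141 0.16917352 0.12732954]
False
[0.61882562 0.16929643 0.06060412] [ 0.61837786  0.58664154 -0.86469179]
True
[0.61823891 0.16918796 0.04581902] [1.53218042 0.27357132 2.79427764] 18.3083
```

Run:
```python
from h import *
manip.gripper_to(1.0)
x,y=.6182,.1692
manip.move_straight([x,y,.2],speed=.25)
p=manip.snapshot("wrist"); cv2.imwrite("pics/w5a.png",p["frame"][:,:,::-1])
pos=[.47,-.20,.32]
manip.move_to(pos,best(pos,np.radians(-9))); manip.sleep(.2)
p=manip.snapshot("wrist"); cv2.imwrite("pics/w5.png",p["frame"][:,:,::-1]); np.savez("w5.npz",**{k:p[k] for k in p})
t=manip.snapshot("top");cv2.imwrite("pics/t5.png",t["frame"][:,:,::-1]); print("top",*fit(t,"beaker_large",(.6185,.1692)))
s=manip.snapshot("scene"); cv2.imwrite("pics/s5.png",cv2.resize(s["frame"][120:260,280:460,::-1],(720,560)))
print("scene",*fit(s,"beaker_large",(.6185,.1692)))
for c in (p,t,s):
    for d in manip.landmark_of(c,"lid_handle"): print("handle",round(d["confidence"],2),world(c,d["at"][0]*640,d["at"][1]*400,.153).round(4),d["at"][0]*640,d["at"][1]*400)
    for d in manip.landmark_of(c,"lid_hinge"): print("hinge",round(d["confidence"],2),world(c,d["at"][0]*640,d["at"][1]*400,.11).round(4))
print(manip.sense()["t"],manip.sense()["qpos"].round(2))
```

```text
top [0.6179 0.1675] [0.6176 0.1674] [0.6185 0.1674] 394 0.0799
scene [0.6209 0.1691] [0.6227 0.167 ] [0.6198 0.1693] 274 0.08
handle 0.56 [ 0.4699 -0.2438  0.153 ] 322.816 222.67999999999998
hinge 0.77 [ 0.6378 -0.2693  0.11  ]
hinge 0.32 [ 0.5691 -0.4793  0.11  ]
handle 0.87 [ 0.4729 -0.2386  0.153 ] 244.416 217.4
hinge 0.88 [ 0.6368 -0.2632  0.11  ]
21.9 [-0.57  0.    1.53  0.    1.61 -0.41]
```

View pics/w5.png

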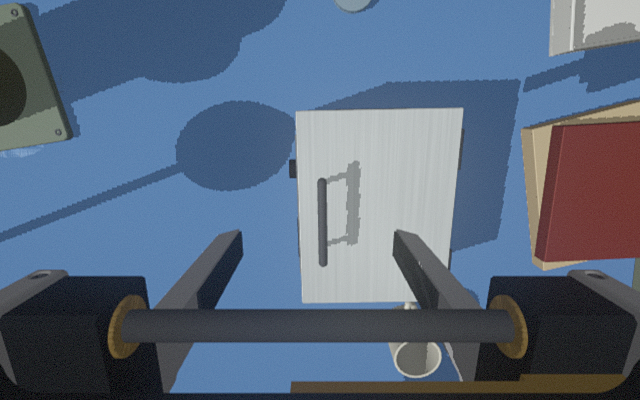

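View pics/s5.png

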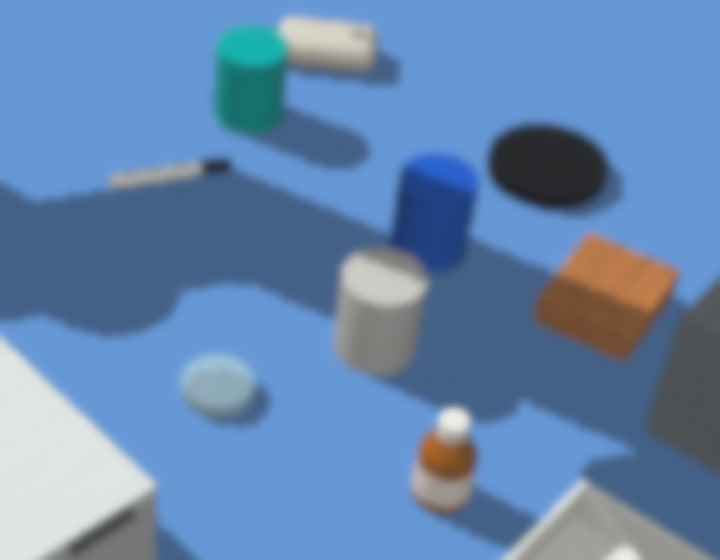

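View pics/t5.png

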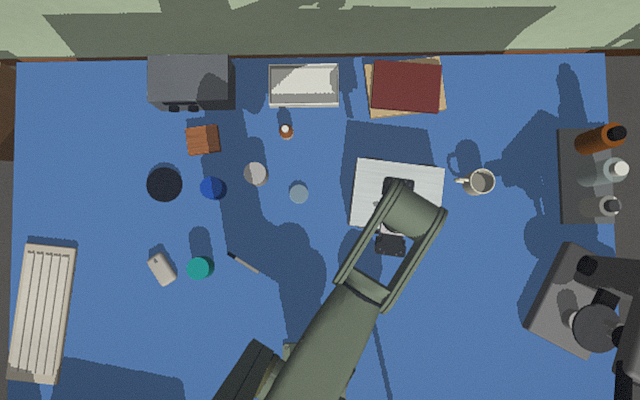

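The nest is done: cap at 80 mm and level. The wrist view shows the bar from (322,180) to (323,265). Next I'll measure bar and lid geometry.

Run:
```python
from h import *
p=dict(np.load("w5.npz")); W=cloud(p); z=W[...,2]; ok=p["range_z"]>0
reg=np.zeros_like(ok); reg[165:280,305:340]=1
m=reg&ok&(z>.14)&(z<.17)
Q=W[m]; print("bar n",len(Q),"z max",np.percentile(Q[:,2],[5,50,95]).round(4))
r=cv2.minAreaRect(Q[:,:2].astype(np.float32)*1000); print("bar rect mm",r)
print("bar mean",Q.mean(0))
l=ok&(abs(z-.118)<.008)&(W[...,1]<-.1)&(W[...,1]>-.42)&(W[...,0]>.4)&(W[...,0]<.68)
l[:95]=0;l[310:]=0;l[:,:290]=0;l[:,470:]=0
r=cv2.minAreaRect(W[l][:,:2].astype(np.float32)*1000); print("lid rect",r,np.median(z[l]))
for c in ("top","scene"):
    pass
# by image lines: bar ends (pixel) at centre height
for u,v in [(322,180),(323,265)]: print(world(p,u,v,.155).round(4))
# lid corners
for u,v in [(296,112),(462,108),(301,303),(452,300)]: print("corner",world(p,u,v,.118).round(4))
c=p["frame"][160:285,285:370]; cv2.imwrite("pics/bar.png",cv2.resize(c[:,:,::-1],None,fx=4.5,fy=4.5))
```

```text
bar n 812 z max [0.1543 0.1576 0.1593]
bar rect mm ((469.2243347167969, -243.51321411132812), (109.75727081298828, 10.948736190795898), 82.04872131347656)
bar mean [ 0.46953771 -0.24102223  0.15732016]
lid rect ((541.4696044921875, -253.97691345214844), (259.7814636230469, 206.09432983398438), 82.0145492553711) 0.1179219415990214
[ 0.4768 -0.1925  0.155 ]
[ 0.4619 -0.2971  0.155 ]
corner [ 0.4582 -0.1139  0.118 ]
corner [ 0.6527 -0.1401  0.118 ]
corner [ 0.4204 -0.3686  0.118 ]
corner [ 0.6296 -0.3966  0.118 ]
```

```bash
cat >> h.py <<'E'
YAW=np.radians(-8.0); EX=np.array([np.cos(YAW),np.sin(YAW),0])
BAR=np.array([.4700,-.2430,.153]); HINGE=BAR+.170*EX-np.array([0,0,.043])
def tcp(th,off=np.zeros(3)):
    "TCP for lid angle th, tool down"
    r=np.hypot(.170,.043); a=np.arctan2(.043,.170)+th
    return HINGE+EX*(-r*np.cos(a))+np.array([0,0,r*np.sin(a)-.019])+off
E
python3 - <<'E'
from h import *
p0=tcp(0); a=p0+[0,0,.07]
o=best(a,YAW)
for d in range(0,66,10):
    q=manip.inverse_kinematics(tcp(np.radians(d)),o); print(d,tcp(np.radians(d)).round(3),None if q is None else np.round(q,2))
manip.gripper_to(.5)
manip.move_to(a,o)
print(manip.move_straight(p0,speed=.1,threshold=10)); manip.sleep(.2)
s=manip.sense(); print(s["eef_pos"],p0,s["force"],s["t"])
w=manip.snapshot("wrist"); cv2.imwrite("pics/w6.png",w["frame"][:,:,::-1])
E
```

```text
0 [ 0.47  -0.243  0.134] [-0.64  0.18  1.73 -0.    1.23 -0.5 ]
10 [ 0.48  -0.244  0.163] [-0.63  0.17  1.68 -0.    1.3  -0.49]
20 [ 0.495 -0.246  0.19 ] [-0.62  0.17  1.61 -0.    1.35 -0.48]
30 [ 0.514 -0.249  0.213] [-0.6   0.19  1.54 -0.    1.41 -0.46]
40 [ 0.537 -0.252  0.233] [-0.59  0.22  1.46 -0.    1.45 -0.45]
50 [ 0.563 -0.256  0.249] [-0.57  0.27  1.38 -0.    1.5  -0.43]
60 [ 0.591 -0.26   0.26 ] [-0.55  0.32  1.29 -0.    1.53 -0.41]
False
[ 0.47055059 -0.24340765  0.1348697 ] [ 0.47  -0.243  0.134] [ 0.40611067  0.19525091 -0.36249643] 24.375
```

View pics/w6.png

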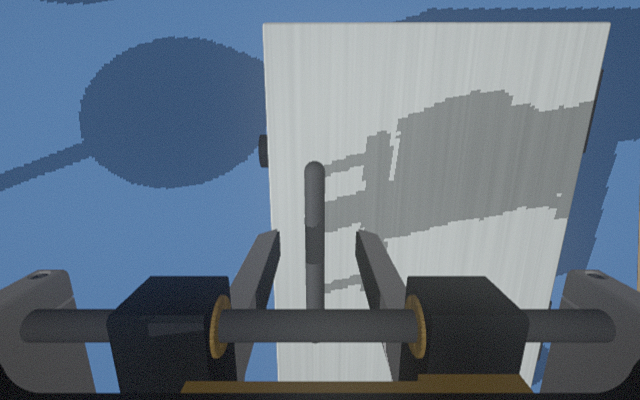

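The bar (column 315) is centred between the fingers (280–357). I'll close, check the force and lift along the arc.

Run:
```python
from h import *
manip.gripper_to(0.0,effort=30); manip.sleep(.2)
s=manip.sense(); f=s["force"]; print("grip",s["opening"]*94,s["eef_pos"],f.round(1),s["t"])
for d in (5,12,20,28):
    hit=manip.move_straight(tcp(np.radians(d)),speed=.1,threshold=40)
    s=manip.sense(); print(d,hit,s["opening"]*94,s["eef_pos"].round(4),s["force"].round(1))
    if hit: break
print(s["t"])
c=manip.snapshot("scene"); cv2.imwrite("pics/s7.png",c["frame"][:,:,::-1])
```

```text
grip 10.145127987302457 [ 0.46901437 -0.24284065  0.13387222] [-6.1  2.   3.4] 25.2917
5 False 9.854932319468166 [ 0.4732 -0.2434  0.1485] [-5.5 -0.9 -0.5]
12 False 10.057234689001172 [ 0.4813 -0.2446  0.1688] [-7.4  0.7  1.9]
20 False 9.837708395089702 [ 0.4933 -0.2462  0.1904] [-7.9  1.2  3.8]
28 False 10.26151125825598 [ 0.5081 -0.2483  0.2103] [-10.    2.6   6.3]
26.7417
```

View pics/s7.png

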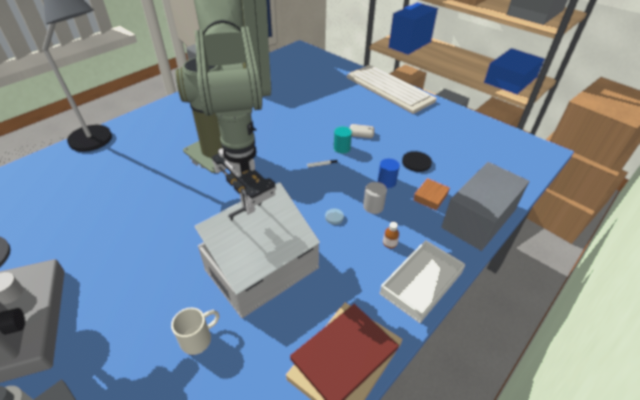

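The lid is following. The small outward force means my hinge estimate is about a millimetre off. I'll shift slightly and continue to 60°.

Run:
```python
from h import *
off=-.0012*EX+[0,0,.0008]
for d in (36,44,52,60):
    hit=manip.move_straight(tcp(np.radians(d),off),speed=.1,threshold=40)
    s=manip.sense(); print(d,hit,s["opening"]*94,s["eef_pos"].round(4),s["force"].round(1))
    if hit: break
manip.sleep(.3); s=manip.sense(); print(s["eef_pos"],s["force"].round(1),s["t"])
for n in ("scene","wrist","top"):
    c=manip.snapshot(n); cv2.imwrite(f"pics/{n}8.png",c["frame"][:,:,::-1]); np.savez(f"{n}8.npz",**{k:c[k] for k in c})
    for d in manip.masks_of(c,"lid")[:1]:
        m=cv2.erode(d["mask"].astype(np.uint8),np.ones((5,5)))>0
        W=cloud(c)[m&(c["range_z"]>0)]
        X=(W-HINGE)@EX; Z=W[:,2]-.11
        k=(np.hypot(X,Z)<.23)
        A=np.degrees(np.arctan2(Z,-X))
        print(n,d["confidence"],k.sum(),"angle pct",np.percentile(A[k],[10,50,90]).round(1))
        G=np.stack([X,Z],1)[k&(Z>.05)&(Z<.2)]
        for _ in range(4):
            vx,vy,x0,y0=cv2.fitLine(G.astype(np.float32),cv2.DIST_HUBER,0,.01,.01).ravel()
            r=abs((G[:,0]-x0)*vy-(G[:,1]-y0)*vx); G=G[r<max(.006,np.median(r)*2)]
        print("  line angle",np.degrees(np.arctan2(abs(vy),abs(vx))),vx,vy,len(G))
```

```text
36 False 10.145920833815204 [ 0.5259 -0.2508  0.2285] [-6.1  1.6  5. ]
44 False 9.561464045792764 [ 0.5461 -0.2536  0.2439] [-6.4  1.9  7.5]
52 False 9.738878800990925 [ 0.5682 -0.2568  0.2553] [-5.8  1.6  8. ]
60 False 10.192857280757485 [ 0.5915 -0.2601  0.2635] [-3.2  1.3  6.9]
[ 0.59107314 -0.26007063  0.26341812] [-3.6  0.1  6. ] 28.6583
scene 0.97 5794 angle pct [63.3 66.  79.1]
  line angle 60.28702 0.49565533 -0.8685193 4281
wrist 0.96 33825 angle pct [62.4 63.2 74.2]
  line angle 60.26005 0.49606416 -0.8682859 27410
top 0.94 755 angle pct [62.7 64.3 73. ]
  line angle 60.35325 0.4946511 -0.86909163 611
```

View pics/scene8.png

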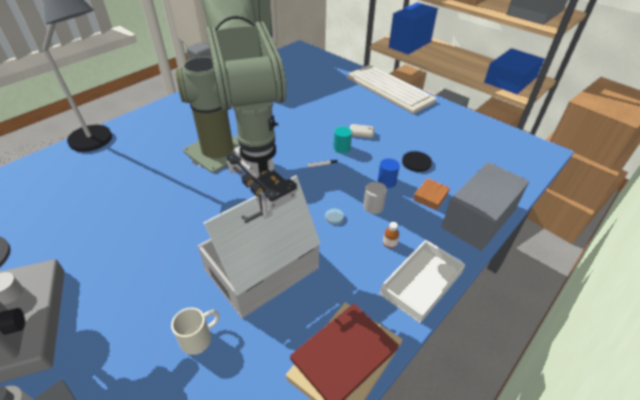

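View pics/wrist8.png

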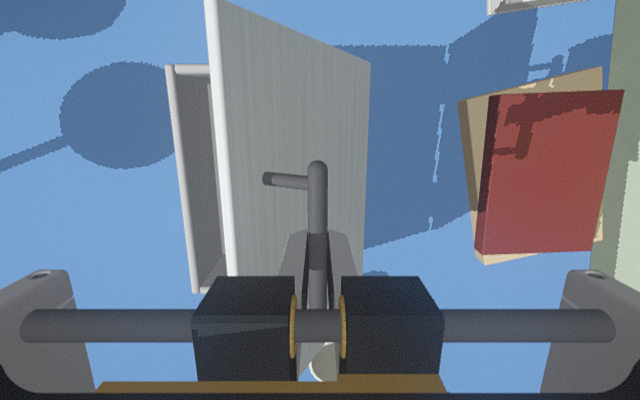

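Run:
```python
from h import *
manip.sleep(.7); c=manip.snapshot("scene"); s=manip.sense(); print(s["opening"]*94,s["eef_pos"],s["force"].round(1),s["t"])
print(*fit(c,"beaker_large",(.6185,.1692)))
manip.finish_job()
```

```text
9.764389517379698 [ 0.59104294 -0.26004258  0.26341588] [-3.4  0.9  7.4] 29.7083
[0.6211 0.1691] [0.6226 0.1666] [0.6183 0.1681] 276 0.0801
the job is handed in; nothing more can be done
```

The three beakers are nested and the bath lid is held open at about 60°. I handed the job in at 29.7 s with the fingers still on the bar.

- **Nesting:** I set the medium beaker over the small one, then the large steel one over both. The blue and turquoise look-alikes were left alone. After release, the medium closed end measured 65 mm above the bench and the large one 80 mm, so their mouths sit on the bench. The small one can't be seen inside, but it was never gripped.
- **Lid:** I gripped the bar at its middle and lifted it along its arc. A plane fit to the lid gave 60.3°, 60.3° and 60.4° from the three cameras. The grip and pose stayed steady over the last second before hand-in, with about 8 N on the tool.
- **Disagreements:** The cameras differed by 2–5 mm on absolute x, but agreed to under 1 mm on the spacing I used to nest the beakers. My hinge estimate was about 1 mm off, so I shifted the path slightly during the lift. No check failed.
- **Other items:** Nothing else looked disturbed in the final pictures. I compared those by eye, without measuring each item.

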